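# Find the loose bolt in the cleaner base and hold its cap open

### The arm

A 7-joint arm with a two-finger parallel gripper is mounted at the origin on the work surface. World frame = base frame: x ahead of the robot, y to its left, z up, the work surface at z = 0. Lengths are in m, angles in rad, forces in N, time in s.
With the tool pointing down it reaches from about 0.4 to 0.85 m from the base axis. Payload 4.5 kg.
Tool frame: the origin (TCP) lies on the mounting face of the last link; the fingertips stand 166 mm ahead of it and the grasp point (between the pads) lies 147 mm ahead of it; z points along the fingers, y is the line along which they close (so a half turn about z gives the same grasp; the last joint's range is limited). The gripper opens to 88 mm and grips with 3 to 60 N. Pads are 18 mm wide; open, the fingers measure 123 mm over their backs; the gripper's body (75 mm by 187 mm) begins 45 mm behind the grasp point.
Start: joints at [1.38, 0.689, -0.195, 1.565, 0.157, 0.902, -0.215], TCP at [0.139, -0.609, 0.405] pointing down, gripper open.
Joint ranges: [-3.01, 3.01], [-0.46, 2.08], [-1.47, 1.51], [0.13, 2.56], [-1, 4.14], [0.04, 2.09], [-2.66, 2.66]. Speed limits (rad/s): [2.57, 2.57, 3.14, 3.14, 3.14, 3.14, 3.14].

### API

Orientations are given as a unit quaternion [x, y, z, w].
In Python, from plant import r, snapshot gives the robot as it stands. The module is installed in compiled form; this text tells all that it offers.
- The arm moves only by the tool move_arm, never from a script. Its argument "rows" is a list of rows, each a list of 5 numbers: the shift along the tool's x, y, z in m, then the turn about the tool's z in rad, then the finger opening in m, from 0 to 0.0881. In form: [[dx, dy, dz, spin, claw], ...]. A call has 1 to 10 rows; each row shifts and turns the commanded pose from where the row before left it, along the tool's axes as they then stand; what a row does not reach is not made up. A row lasts 1/12 s, in which the tool goes at most 41.7 mm and 7.16 degrees, less where a joint would pass 70% of its speed; a pose out of reach is approached as far as the arm can. A call with a gripper value outside its range is refused whole. The fingers move at their own pace and stop on an object; "newtons" is the grip in N (left out, the last holds). Time passes only in rows, so rows that do not move let the fingers close. It gives the time, the measured TCP pose, the force, the opening and the grip force at its end, in the units of the state.
- r.get_state(): the state, without advancing time (a new reading comes with each control period).
- snapshot(name): name is "side" or "top" or "wrist"; returns a dict with "color" (384x512x3 uint8, red, green, blue), "depth" (384x512 float32, m along the optical axis (not along the pixel's ray), 0 where there is no reading), "mtx" (3x3 intrinsics, pixels), "eye" and "orientation" of the camera in the world. Camera axes: x right, y up, looking along -z (the intrinsics and any distortion apply to the point x, -y, -z); pixel columns grow to the right and rows downward; lengths in m; the calibration is good to about 2 mm. A picture is of the moment at which its call begins.
- r.finish_job(): hands the job in; it is judged then, once.
The state is a dict: "clock": time; "q": joint angles; "qd": joint speeds; "joint_torque": joint torques, N m; "tool_pos": TCP position; "eef_rot": TCP orientation; "contact_force": force on the tool from outside, world axes, zero at the start; "moment": the same for the moment, N m; "opening": opening from 0.0 (shut) to 1.0 (fully open); "finger_force": force on a finger pad.
Only numpy, scipy, OpenCV 4.12 (cv2) and the standard library are available. Lean on these libraries where they do the work, as an engineer would, in place of code of your own. Each camera call takes 0.05 s, during which the arm holds its last target. There are 200 camera calls.

### The job

One of the three bolts under the caps of the upturned vacuum-cleaner base is loose: take the probe from its stand and tap the bolts with it, through the peepholes of the shut caps, until you find the one that sinks, and push that one right down. Put the probe back in its stand, then lift only the loose bolt's cap by its loop handle to at least 50 degrees and finish while holding it there; open no other cap and leave the motor, the cup and the screwdriver where they are.

Things in the scene. Friction and masses are not known exactly. Their poses are not given: they have to be found in the camera images.
- housing: Grey upturned vacuum-cleaner base, fixed to the bench: 170 mm deep (x) by 320 mm long (y), flat top 62 mm above the bench, a black wheel at each end. Origin: centre of its underside, on the bench. Its x points away from the robot, y to the robot's left (turned by up to 0.25 rad). Three screw wells in a row along its y at +92, 0 and -92 mm, each under a hinged black cap with a steel loop handle.
- cap_1_hole (a point): Centre of the upper mouth of the round peephole, 18 mm across, in the left cap (at y = +92 mm on the housing, x = 0). The cap is 6 mm thick, its top 68 mm above the bench when shut. The bolt stands centrally under the hole.
- handle_1 (a point): Steel loop handle of the left cap, like a staple. This point: the middle of its round bar, 9 mm thick, 60 mm between the legs' centres, running along the housing's y, 40 mm in front of the peephole (towards the robot) and 38 mm above the cap (106 mm above the bench when shut). The bar is parallel to the hinge, so it can turn between the fingers as the cap swings. Axes as the housing's when shut; it tilts with the cap.
- cap_1 (a joint): Swing of the left cap, rad: 0 shut, positive open, stop at 1.1. Its hinge is level, along the housing's y, 62 mm above the bench, 40 mm behind the peephole (housing x = +40 mm), so the near edge with the handle rises and swings away from the robot; the bar starts 80 mm in front of and 44 mm above the hinge. The cap weighs 130 g and falls shut when let go.
- bolt_1 (a joint): How far the left bolt has sunk, m: 0 at first. Its head, 20 mm across, lies 16 mm below the cap's top (52 mm above the bench). A tight bolt gives less than 2 mm under 20 N; the loose one goes down 9 mm at about 3 N, and stays down.
- cap_2_hole (a point): Centre of the upper mouth of the round peephole, 18 mm across, in the middle cap (at y = 0 on the housing, x = 0). The cap is 6 mm thick, its top 68 mm above the bench when shut. The bolt stands centrally under the hole.
- handle_2 (a point): Steel loop handle of the middle cap, like a staple. This point: the middle of its round bar, 9 mm thick, 60 mm between the legs' centres, running along the housing's y, 40 mm in front of the peephole (towards the robot) and 38 mm above the cap (106 mm above the bench when shut). The bar is parallel to the hinge, so it can turn between the fingers as the cap swings. Axes as the housing's when shut; it tilts with the cap.
- cap_2 (a joint): Swing of the middle cap, rad: 0 shut, positive open, stop at 1.1. Its hinge is level, along the housing's y, 62 mm above the bench, 40 mm behind the peephole (housing x = +40 mm), so the near edge with the handle rises and swings away from the robot; the bar starts 80 mm in front of and 44 mm above the hinge. The cap weighs 130 g and falls shut when let go.
- bolt_2 (a joint): How far the middle bolt has sunk, m: 0 at first. Its head, 20 mm across, lies 16 mm below the cap's top (52 mm above the bench). A tight bolt gives less than 2 mm under 20 N; the loose one goes down 9 mm at about 3 N, and stays down.
- cap_3_hole (a point): Centre of the upper mouth of the round peephole, 18 mm across, in the right cap (at y = -92 mm on the housing, x = 0). The cap is 6 mm thick, its top 68 mm above the bench when shut. The bolt stands centrally under the hole.
- handle_3 (a point): Steel loop handle of the right cap, like a staple. This point: the middle of its round bar, 9 mm thick, 60 mm between the legs' centres, running along the housing's y, 40 mm in front of the peephole (towards the robot) and 38 mm above the cap (106 mm above the bench when shut). The bar is parallel to the hinge, so it can turn between the fingers as the cap swings. Axes as the housing's when shut; it tilts with the cap.
- cap_3 (a joint): Swing of the right cap, rad: 0 shut, positive open, stop at 1.1. Its hinge is level, along the housing's y, 62 mm above the bench, 40 mm behind the peephole (housing x = +40 mm), so the near edge with the handle rises and swings away from the robot; the bar starts 80 mm in front of and 44 mm above the hinge. The cap weighs 130 g and falls shut when let go.
- bolt_3 (a joint): How far the right bolt has sunk, m: 0 at first. Its head, 20 mm across, lies 16 mm below the cap's top (52 mm above the bench). A tight bolt gives less than 2 mm under 20 N; the loose one goes down 9 mm at about 3 N, and stays down.
- stand: Fixed aluminium holder: block 44 x 44 mm, 72 mm tall, on a foot 85 x 85 x 8 mm. Origin: centre of its underside, on the bench. An upright hole 15 mm wide with a 3 mm chamfer runs down its middle from the top.
- probe: Loose probe, 80 g or so, standing upright in the stand at the start. Origin: the end of its round steel rod, 10 mm thick and 70 mm long, slightly rounded; above it (70 to 76 mm) a black collar 30 mm across that rests on the stand's top, and a round grey grip 26 mm thick from 76 to 132 mm. z points from the rod's end to the grip. In the stand the rod's end is 2 mm above the bench.
- probe_tip (a point): The free end of the probe's rod (same point as the probe's origin).
- motor: Bystander: bare steel motor can, 50 mm across, 76 mm tall. Origin: centre of its underside.
- dust_cup: Bystander: clear plastic cup, 90 mm across, 90 mm tall. Origin: centre of its underside.
- driver: Bystander: screwdriver lying on the bench. Blue handle, steel shank, about 0.2 m long; origin on the bench under it.
There are look-alikes about, which are no part of the job. Several things look just like the probe: the one meant starts nearest to the robot's base.

How it is judged:
By the outcome, as a careful person would: the job done as asked, in the order asked, and still so for the second after the job is handed in, while the arm keeps its last pose, push and grip.
It also fails if it takes over 72 s, if anything falls off the work surface, if the arm or the gripper's body presses on something with over 40 N, if the wrist force passes 120 N, or if a joint passes its speed limit or range.

## Working session

There is one attempt and no reset: what is moved stays moved. The work goes in short steps, Python scripts to look and compute and a tool call to move; the robot and the scene stay as the last step left them, time stands still between calls to the robot, and variables do not carry over. Pictures are saved under pics/ and viewed, at most 10 in all, crops included, and the job is handed in when it is done.

Besides the shell and the picture viewer there is one more tool, called by a JSON object that holds its "api" and its "payload", one argument or row to a line. move_arm: Moves the arm, as the interface text tells. Its arguments: {"type":"object","properties":{"rows":{"type":"array"},"newtons":{"type":"number"}},"required":["rows"]}

```bash
mkdir -p pics; cat > h.py <<'E'
import numpy as np, cv2
from scipy.spatial.transform import Rotation as R
from plant import r, snapshot
def world(s,u,v,d=None):
    u=np.atleast_1d(u).astype(int);v=np.atleast_1d(v).astype(int)
    z=s["depth"][v,u] if d is None else d
    K=np.array(s["mtx"]);x=(u-K[0,2])/K[0,0]*z;y=(v-K[1,2])/K[1,1]*z
    return R.from_quat(s["orientation"]).apply(np.c_[x,-y,-z])+np.array(s["eye"])
def cloud(s):
    v,u=np.mgrid[0:384,0:512];return world(s,u.ravel(),v.ravel()).reshape(384,512,3)
def save(s,n): cv2.imwrite("pics/"+n+".png",s["color"][...,::-1])
def st():
    s=r.get_state();print({k:np.round(s[k],3).tolist() for k in("clock","q","tool_pos","eef_rot","contact_force","opening","finger_force")})
    return s
E
python3 - <<'E'
from h import *
st()
a=snapshot("top");b=snapshot("side")
for s in(a,b):print(np.round(s["eye"],3),np.round(s["orientation"],3),s["mtx"])
cv2.imwrite("pics/a.png",cv2.resize(np.hstack([a["color"]]),(800,600))[...,::-1])
save(b,"b");np.savez("top.npz",**a);np.savez("side.npz",**b)
E
```

```text
{'clock': 0.0, 'q': [1.38, 0.69, -0.195, 1.566, 0.157, 0.902, -0.215], 'tool_pos': [0.139, -0.609, 0.404], 'eef_rot': [0.994, 0.112, -0.0, -0.001], 'contact_force': [0.019, -0.448, 0.025], 'opening': 0.999, 'finger_force': 0.0}
[4.640e-01 1.000e-03 1.439e+00] [ 0.031 -0.033 -0.697  0.716] [[404.65503588   0.         262.25207125]
 [  0.         404.65503588 192.54482493]
 [  0.           0.           1.        ]]
[0.458 0.87  0.772] [-0.032  0.442  0.893 -0.081] [[393.92870727   0.         252.88579672]
 [  0.         393.92870727 191.57679488]
 [  0.           0.           1.        ]]
```

View pics/a.png

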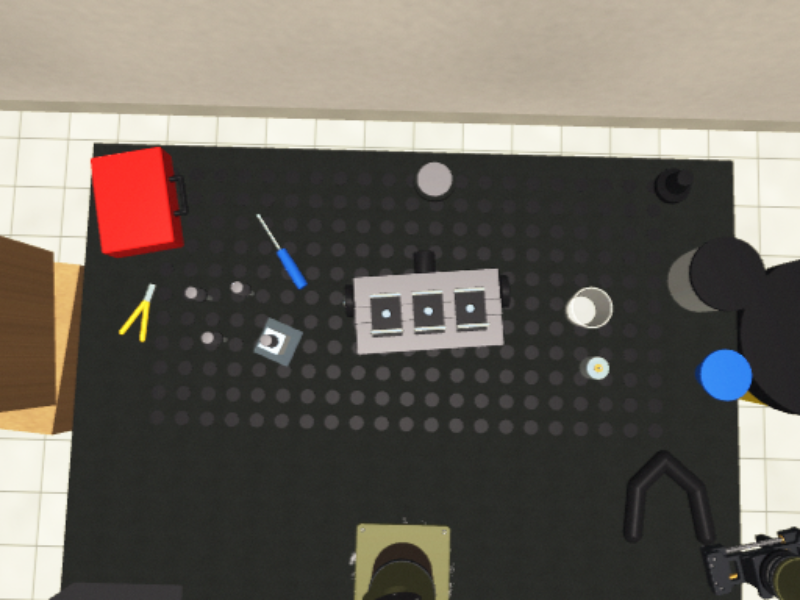

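View pics/b.png

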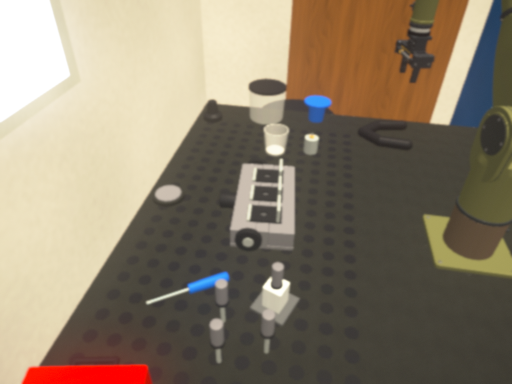

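The top picture (800 px) shows the stand with its probe at (268,340). The look-alikes stand free at (207,338), (191,293) and (237,287). The housing is at (428,310), with its holes at (386,314), (428,311) and (470,308). The probe in the stand is the one nearest the base, so I choose it. Next I'll measure it and check it in a crop.

```bash
python3 - <<'E'
from h import *
a=dict(np.load("top.npz"));b=dict(np.load("side.npz"))
for n,s in(("top",a),("side",b)):
    P=cloud(s);X,Y,Z=P[...,0],P[...,1],P[...,2];ok=s["depth"]>0
    print(n,"bench z",np.median(Z[ok&(abs(X-.4)<.05)&(abs(Y)<.1)&(abs(Z)<.03)]))
    m=ok&(abs(Z-.062)<.006)&(abs(Y+.03)<.25)&(X>.4)&(X<.75)
    if n=="top":
        v,u=np.nonzero(m);rc=cv2.minAreaRect(P[m][:,:2].astype(np.float32));print("housing",rc)
        # trimmed
        m8=cv2.morphologyEx(m.astype(np.uint8),cv2.MORPH_OPEN,np.ones((3,3)));nn,l,stt,c=cv2.connectedComponentsWithStats(m8);k=1+stt[1:,4].argmax()
        print(cv2.minAreaRect(P[l==k][:,:2].astype(np.float32)))
    m=ok&(Z>.09)&(Z<.12)&(abs(Y+.03)<.2)&(X>.4)&(X<.75);Q=P[m];print("bars n",len(Q),Q.mean(0) if len(Q) else 0)
    m=ok&(Z>.118)&(Z<.15)&(X>.3)&(X<.75)&(Y>.2);
    nn,l,stt,c=cv2.connectedComponentsWithStats(m.astype(np.uint8))
    for k in range(1,nn):
        if stt[k,4]>8: Q=P[l==k];print("grip",stt[k,4],c[k],Q.mean(0).round(4),Q.min(0).round(3),Q.max(0).round(3),"r",np.hypot(*Q.mean(0)[:2]))
    m=ok&(abs(Z-.072)<.008)&(X>.3)&(X<.75)&(Y>.2)
    Q=P[m];print("standtop",len(Q),Q.mean(0) if len(Q) else 0,Q.min(0),Q.max(0))
# hole candidates: bright bolt heads in top colour
g=cv2.cvtColor(a["color"],cv2.COLOR_RGB2GRAY)
for u,v in((247,201),(274,199),(301,197)):
    w=g[v-6:v+7,u-6:u+7];print(w.max());yy,xx=np.nonzero(w>110);uu,vv=u-6+xx.mean(),v-6+yy.mean()
    P=cloud(a);print((uu,vv),P[int(round(vv)),int(round(uu))].round(4),len(yy))
c1=cv2.resize(a["color"][170:250,110:350],(800,267),interpolation=2);c2=cv2.resize(b["color"][150:360,190:350],(400,525)[:2])
c=np.zeros((600,800,3),np.uint8);c[:267]=c1;c2=cv2.resize(b["color"][250:340,190:320],(470,325));c[270:595,:470]=c2
cv2.imwrite("pics/c.png",c[...,::-1])
E
```

```text
top bench z -0.0006111395880687986
housing ((0.5916786789894104, -0.039867714047431946), (0.21270693838596344, 0.3598194122314453), 5.323110103607178)
((0.5698763132095337, -0.03599327802658081), (0.16988909244537354, 0.33691319823265076), 5.297331809997559)
bars n 173 [ 0.53033366 -0.04502128  0.10858173]
grip 55 [151.69090909 183.61818182] [0.6026 0.3591 0.1301] [0.591 0.347 0.118] [0.615 0.372 0.136] r 0.701525677047087
grip 58 [122.87931034 186.86206897] [0.5895 0.4524 0.1291] [0.577 0.441 0.119] [0.603 0.465 0.136] r 0.7430934072575561
grip 57 [133.0877193  215.73684211] [0.4968 0.4138 0.1295] [0.486 0.402 0.119] [0.509 0.427 0.136] r 0.6465737579795802
grip 55 [170.43636364 217.54545455] [0.4942 0.2925 0.1322] [0.483 0.282 0.118] [0.506 0.305 0.14 ] r 0.5743029134816183
standtop 906 [0.68520548 0.56080887 0.06966101] [0.46785982 0.26670047 0.06403669] [0.74966263 0.68868843 0.0798865 ]
side bench z 3.468897822150874e-05
bars n 173 [ 0.53033732 -0.02465958  0.10681221]
grip 135 [276.85185185 268.55555556] [0.4965 0.2993 0.1303] [0.484 0.283 0.118] [0.509 0.309 0.136] r 0.5797339698471312
grip 140 [220.49285714 285.31428571] [0.6044 0.3645 0.129 ] [0.593 0.349 0.118] [0.617 0.375 0.134] r 0.7057388798303349
grip 167 [267.83233533 316.10179641] [0.4985 0.4194 0.1292] [0.486 0.404 0.118] [0.512 0.429 0.135] r 0.6514627556655417
grip 181 [215.60220994 325.90607735] [0.5907 0.4582 0.1292] [0.579 0.443 0.118] [0.604 0.469 0.134] r 0.7476351747265786
standtop 929 [0.63043693 0.45377689 0.07125151] [0.46945336 0.27383529 0.06401634] [0.74986167 0.56661265 0.07987414]
231
(np.float64(246.76), np.float64(200.2)) [0.5634 0.0505 0.0526] 25
232
(np.float64(273.76), np.float64(198.6)) [ 0.5694 -0.042   0.0538] 25
232
(np.float64(300.2916666666667), np.float64(197.0)) [ 0.5793 -0.1319  0.0462] 24
```

View pics/c.png

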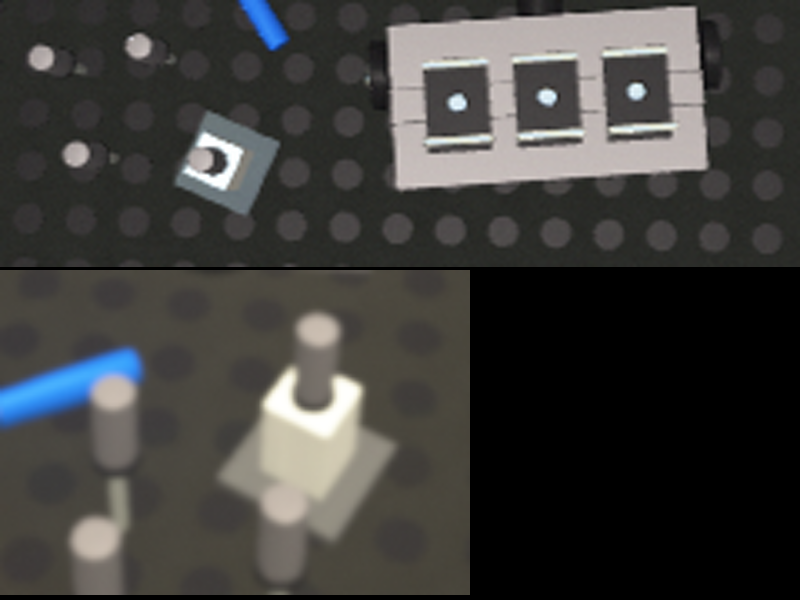

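The crop confirms it. The probe in the stand is at about (207,160) in the upper panel, r≈0.575 m. The three look-alikes are at r 0.65 to 0.75 m. The probe is at about (0.495, 0.294) and the housing's yaw is about 0.09 rad. I'll turn the tool so that its x and y line up with the housing's y and x, then head for the probe.

{"api": "move_arm", "payload": {
  "rows": [
    [0,0,0,-0.12,0.088],
    [0,0,0,-0.12,0.088],
    [0,0,0,-0.12,0.088],
    [0,0,0,-0.12,0.088],
    [0,0,0,-0.12,0.088],
    [0,0,0,-0.12,0.088],
    [0,0,0,-0.12,0.088],
    [0,0,0,-0.12,0.088],
    [0,0,0,-0.12,0.088],
    [0,0,0,-0.12,0.088]
  ],
  "newtons": 25
}}

```text
clock: 0.93
tool_pos: [0.1392, -0.6091, 0.4043]
eef_rot: [0.755, 0.656, 0.0, -0.0]
contact_force: [0.5, -0.2, 0.2]
opening: 0.997
finger_force: 0.0
```

{"api": "move_arm", "payload": {
  "rows": [
    [0,0,0,-0.12,0.088],
    [0,0,0,-0.12,0.088],
    [0.0235,0.0245,0,0,0.088],
    [0.0235,0.0245,0,0,0.088],
    [0.0235,0.0245,0,0,0.088],
    [0.0235,0.0245,0,0,0.088],
    [0.0235,0.0245,0,0,0.088],
    [0.0235,0.0245,0,0,0.088],
    [0.0235,0.0245,0,0,0.088],
    [0.0235,0.0245,0,0,0.088]
  ]
}}

```text
clock: 1.77
tool_pos: [0.3174, -0.4024, 0.4045]
eef_rot: [0.673, 0.739, -0.0, -0.0]
contact_force: [-0.3, -0.4, -0.6]
opening: 0.997
finger_force: 0.0
```

{"api": "move_arm", "payload": {
  "rows": [
    [0.0235,0.0245,0,0,0.088],
    [0.0235,0.0245,0,0,0.088],
    [0.0235,0.0245,0,0,0.088],
    [0.0235,0.0245,0,0,0.088],
    [0.0235,0.0245,0,0,0.088],
    [0.0235,0.0245,0,0,0.088],
    [0,0,0,0,0.088]
  ]
}}

```text
clock: 2.35
tool_pos: [0.4545, -0.2429, 0.4054]
eef_rot: [0.669, 0.743, 0.004, 0.001]
contact_force: [-0.0, -0.1, 1.0]
opening: 0.993
finger_force: 0.0
```

```bash
python3 -c "
from h import *
s=st();print(R.from_quat(s['eef_rot']).as_matrix().round(3))"
```

```text
{'clock': 2.35, 'q': [0.763, 0.591, -0.576, 1.882, 0.433, 0.791, 0.06], 'tool_pos': [0.455, -0.243, 0.405], 'eef_rot': [0.669, 0.743, 0.004, 0.001], 'contact_force': [-0.022, -0.106, 0.993], 'opening': 0.993, 'finger_force': 0.0}
[[-0.105  0.994  0.006]
 [ 0.994  0.105  0.004]
 [ 0.004  0.006 -1.   ]]
```

{"api": "move_arm", "payload": {
  "rows": [
    [0.0378,0.0069,0,0,0.07],
    [0.0378,0.0069,0,0,0.07],
    [0.0378,0.0069,0,0,0.07],
    [0.0378,0.0069,0,0,0.07],
    [0.0378,0.0069,0,0,0.07],
    [0.0378,0.0069,0,0,0.07],
    [0.0378,0.0069,0,0,0.07],
    [0,0,0,0,0.07]
  ]
}}

```text
clock: 3.02
tool_pos: [0.4735, 0.027, 0.4055]
eef_rot: [0.668, 0.744, 0.004, -0.001]
contact_force: [0.5, -0.4, -0.1]
opening: 0.796
finger_force: 0.0
```

```bash
python3 -c "
from h import *
st();s=snapshot('wrist');np.savez('w1.npz',**s);print(s['eye'],s['orientation'],s['mtx']);save(s,'w1')"
```

```text
{'clock': 3.017, 'q': [0.208, 0.536, -0.552, 1.995, 0.411, 0.716, -0.489], 'tool_pos': [0.473, 0.027, 0.406], 'eef_rot': [0.668, 0.744, 0.004, -0.001], 'contact_force': [0.467, -0.413, -0.142], 'opening': 0.796, 'finger_force': 0.0}
[0.46466443 0.10293217 0.38690458] [-0.14556115 -0.01042919  0.05273519  0.98788774] [[269.25637643   0.         256.88118032]
 [  0.         269.25637643 190.97014919]
 [  0.           0.           1.        ]]
```

{"api": "move_arm", "payload": {
  "rows": [
    [0.0378,0.0069,0,0,0.07],
    [0.0378,0.0069,0,0,0.07],
    [0.0378,0.0069,0,0,0.07],
    [0.0378,0.0069,0,0,0.07],
    [0.0378,0.0069,0,0,0.07],
    [0.0378,0.0069,0,0,0.07],
    [0.0378,0.0069,0,0,0.07],
    [0,0,0,0,0.07],
    [0,0,0,0,0.07]
  ]
}}

```text
clock: 3.82
tool_pos: [0.4964, 0.2874, 0.4042]
eef_rot: [0.672, 0.74, -0.0, -0.0]
contact_force: [0.5, -0.3, -0.4]
opening: 0.793
finger_force: 0.0
```

```bash
python3 -c "
from h import *
st();s=snapshot('wrist');np.savez('w2.npz',**s);w=dict(np.load('w1.npz'));cv2.imwrite('pics/w.png',cv2.resize(np.vstack([w['color'],s['color']]),(400,600))[...,::-1])"
```

```text
{'clock': 3.817, 'q': [-0.31, 0.655, -0.505, 1.715, 0.394, 0.874, -0.887], 'tool_pos': [0.496, 0.287, 0.404], 'eef_rot': [0.672, 0.74, -0.0, -0.0], 'contact_force': [0.484, -0.324, -0.397], 'opening': 0.793, 'finger_force': 0.0}
```

View pics/w.png

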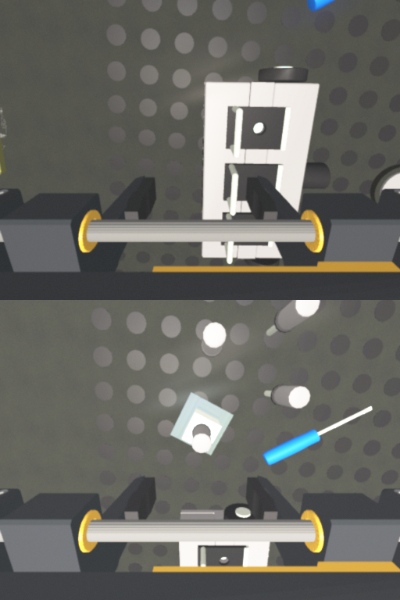

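The upper panel shows hole 1 at (258,128) and bar 1 at (238,130). The lower panel shows the chosen probe's top at (202,440), with the look-alikes at (214,335), (292,397) and (308,305). I'll measure these points.

```bash
python3 - <<'E'
from h import *
w=dict(np.load('w1.npz'));P=cloud(w)
g=cv2.cvtColor(w["color"],cv2.COLOR_RGB2GRAY);sub=g[154:175,320:343];yy,xx=np.nonzero(sub>150);u,v=320+xx.mean(),154+yy.mean()
print("hole1 px",u,v,P[int(round(v)),int(round(u))].round(4),len(yy))
m=(P[...,2]>.1)&(P[...,2]<.115)&(w["depth"]>0)&(P[...,0]>.45)&(P[...,0]<.6);v,u=np.nonzero(m);k=(v<215);Q=P[v[k],u[k]];print("bar1",Q.mean(0),Q.min(0),Q.max(0),len(Q))
print("bar dir",np.polyfit(Q[:,1],Q[:,0],1))
# housing top yaw/edges
m=(abs(P[...,2]-.0615)<.004)&(w["depth"]>0);print("top edge left y",P[m][:,1].max())
m=(abs(P[...,2]-.068)<.0025)&(w["depth"]>0);v,u=np.nonzero(m);k=v<205;Q=P[v[k],u[k]];print("cap",Q.min(0),Q.max(0))
# stray: hole rim: dark inside cap
w=dict(np.load('w2.npz'));P=cloud(w);print(P[179,258],P[175:184,254:263,2].round(3)[::4,::4])
m=(w["depth"]>0)&(P[...,2]>.129)&(P[...,2]<.14)
n,l,s,c=cv2.connectedComponentsWithStats(m.astype(np.uint8))
for k in range(1,n):
    if s[k,4]>40: Q=P[l==k];print(c[k],s[k,4],Q.mean(0).round(4),((Q.min(0)+Q.max(0))/2).round(4),np.ptp(Q,0).round(3))
m=(w["depth"]>0)&(abs(P[...,2]-.072)<.003)&(abs(P[...,0]-.5)<.06)&(abs(P[...,1]-.29)<.06);Q=P[m];print(len(Q),cv2.minAreaRect(Q[:,:2].astype(np.float32)))
m=(w["depth"]>0)&(abs(P[...,2]-.008)<.003)&(abs(P[...,0]-.5)<.07)&(abs(P[...,1]-.29)<.07);Q=P[m];print(len(Q),cv2.minAreaRect(Q[:,:2].astype(np.float32)))
E
```

```text
hole1 px 330.24657534246575 163.17123287671234 [0.5646 0.0493 0.0535] 146
bar1 [0.52140643 0.04918506 0.11017712] [0.51497174 0.01349537 0.1000081 ] [0.52922276 0.08129459 0.112982  ] 547
bar dir [-0.09312702  0.52598689]
top edge left y 0.14324192276867395
cap [0.50958    0.0145304  0.06554505] [0.61545879 0.14313182 0.07049847]
[0.49583453 0.29871051 0.13514284] [[0.136 0.135 0.136]
 [0.135 0.135 0.136]
 [0.134 0.135 0.134]]
[390.93401015   9.31641286] 591 [0.5896 0.4502 0.1323] [0.59   0.4499 0.1321] [0.025 0.016 0.006]
[273.61783439  44.61528662] 785 [0.4976 0.4154 0.1323] [0.4976 0.4157 0.1318] [0.025 0.025 0.005]
[381.592  123.5152] 625 [0.603  0.3608 0.1325] [0.6034 0.3607 0.1319] [0.025 0.025 0.006]
[257.1988743  181.67542214] 533 [0.4954 0.2958 0.1344] [0.4954 0.2951 0.1329] [0.026 0.025 0.007]
657 ((0.4954862892627716, 0.2948473393917084), (0.04393628239631653, 0.04406280815601349), 67.80746459960938)
1952 ((0.495466023683548, 0.29469209909439087), (0.08527304977178574, 0.08512803912162781), 68.00699615478516)
```

The stand's block and foot both give (0.4955, 0.2948), and the probe agrees. Centre, descend and grasp.

{"api": "move_arm", "payload": {
  "rows": [
    [0.0077,0,0.02,0,0.07],
    [0,0,0.025,0,0.07],
    [0,0,0.025,0,0.07],
    [0,0,0.025,0,0.07],
    [0,0,0.025,0,0.07],
    [0,0,0.0245,0,0.07],
    [0,0,0,0,0.07],
    [0,0,0,0,0.07]
  ]
}}

```text
clock: 4.53
tool_pos: [0.4961, 0.2915, 0.2595]
eef_rot: [0.674, 0.739, -0.002, 0.0]
contact_force: [0.2, -0.2, 0.8]
opening: 0.795
finger_force: 0.0
```

{"api": "move_arm", "payload": {
  "rows": [
    [0,0,0,0,0.02],
    [0,0,0,0,0.02],
    [0,0,0,0,0.02],
    [0,0,0,0,0.02],
    [0,0,0,0,0.02],
    [0,0,0,0,0.02],
    [0,0,0,0,0.02],
    [0,0,0,0,0.02]
  ],
  "newtons": 40
}}

```text
clock: 5.2
tool_pos: [0.4958, 0.2942, 0.2604]
eef_rot: [0.673, 0.74, 0.0, 0.0]
contact_force: [0.5, -0.3, 3.0]
opening: 0.283
finger_force: 40.0
```

{"api": "move_arm", "payload": {
  "rows": [
    [0,0,-0.01,0,0.02],
    [0,0,-0.02,0,0.02],
    [0,0,-0.025,0,0.02],
    [0,0,-0.025,0,0.02],
    [0,0,-0.025,0,0.02],
    [0,0,-0.025,0,0.02],
    [0,0,-0.01,0,0.02],
    [0,0,0,0,0.02],
    [0,0,0,0,0.02],
    [0,0,0,0,0.02]
  ]
}}

```text
clock: 6.03
tool_pos: [0.4953, 0.2935, 0.3987]
eef_rot: [0.673, 0.74, -0.001, -0.0]
contact_force: [0.0, -0.9, -0.9]
opening: 0.283
finger_force: 40.0
```

```bash
cat > go.py <<'E'
from h import *
import sys
t=np.array(list(map(float,sys.argv[1:4])));s=st()
print("tool delta",R.from_quat(s['eef_rot']).inv().apply(t-s['tool_pos']).round(4))
E
python3 go.py .5625 .0504 .400; python3 -c "
from h import *
s=snapshot('side');save(s,'s2')"
```

```text
{'clock': 6.033, 'q': [-0.322, 0.666, -0.503, 1.714, 0.4, 0.869, -0.904], 'tool_pos': [0.495, 0.294, 0.399], 'eef_rot': [0.673, 0.74, -0.001, -0.0], 'contact_force': [0.035, -0.877, -0.86], 'opening': 0.283, 'finger_force': 39.98}
tool delta [-0.2484  0.044  -0.0009]
```

View pics/s2.png

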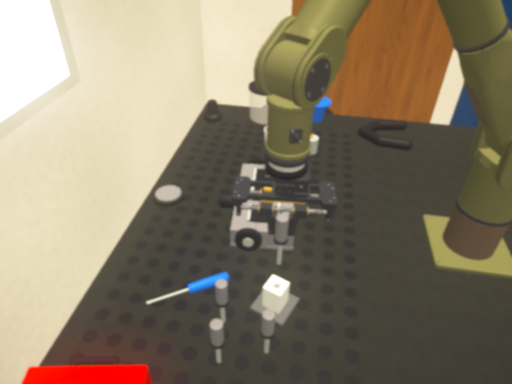

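The probe hangs upright in the gripper, with its rod's end near (280,262) and the stand empty at (276,290). On to hole 1.

{"api": "move_arm", "payload": {
  "rows": [
    [-0.031,0.0055,0,0,0.02],
    [-0.031,0.0055,0,0,0.02],
    [-0.031,0.0055,0,0,0.02],
    [-0.031,0.0055,0,0,0.02],
    [-0.031,0.0055,0,0,0.02],
    [-0.031,0.0055,0,0,0.02],
    [-0.031,0.0055,0,0,0.02],
    [-0.031,0.0055,0,0,0.02],
    [0,0,0,0,0.02],
    [0,0,0,0,0.02]
  ]
}}

```text
clock: 6.92
tool_pos: [0.5629, 0.0487, 0.3985]
eef_rot: [0.675, 0.738, -0.002, -0.001]
contact_force: [-0.2, -0.5, -0.6]
opening: 0.284
finger_force: 40.0
```

{"api": "move_arm", "payload": {
  "rows": [
    [0,0,0.02,0,0.02],
    [0,0,0.02,0,0.02],
    [0,0,0.01,0,0.02],
    [0,0,0,0,0.02],
    [0,0,0,0,0.02]
  ]
}}

```text
clock: 7.33
tool_pos: [0.5625, 0.0524, 0.3497]
eef_rot: [0.672, 0.74, -0.0, -0.001]
contact_force: [-0.4, -0.5, -0.7]
opening: 0.279
finger_force: 40.0
```

```bash
python3 - <<'E'
from h import *
t=st();p=np.array(t["tool_pos"]);a=snapshot("side");w=snapshot("wrist")
for n,s in(("side",a),("wrist",w)):
    P=cloud(s);d=P-p;ok=(s["depth"]>0)&(np.hypot(d[...,0],d[...,1])<.03)
    for lo,hi in((-.25,-.235),(-.235,-.22),(-.22,-.205)):
        m=ok&(d[...,2]>lo)&(d[...,2]<hi)&(P[...,2]>.075);Q=d[m]
        if len(Q)>2:print(n,lo,len(Q),Q.mean(0).round(4),Q.min(0).round(4),Q.max(0).round(4))
    m=ok&(d[...,2]<-.2)&(P[...,2]>.075)
    if m.any():print("tip",P[m][:,2].min())
x,y,W,H=190,120,130,100
c=np.vstack([cv2.resize(w["color"],(512,384))[100:384],cv2.resize(a["color"][160:250,210:338],(512,300))]);cv2.imwrite("pics/d.png",c[...,::-1])
E
```

```text
{'clock': 7.333, 'q': [0.115, 0.719, -0.493, 1.795, 0.474, 0.749, -0.534], 'tool_pos': [0.563, 0.052, 0.35], 'eef_rot': [0.672, 0.74, -0.0, -0.001], 'contact_force': [-0.44, -0.531, -0.724], 'opening': 0.279, 'finger_force': 39.98}
side -0.25 17 [-0.0003  0.004  -0.2424] [-0.0042  0.0004 -0.2493] [ 0.0039  0.0072 -0.236 ]
side -0.235 17 [ 2.000e-04  4.100e-03 -2.279e-01] [-0.0039  0.0016 -0.2348] [ 0.0044  0.0092 -0.2214]
side -0.22 18 [ 0.0005  0.0045 -0.2128] [-0.0036  0.0011 -0.2197] [ 0.0048  0.0093 -0.2058]
tip 0.09159933059186709
wrist -0.25 55 [-0.0003  0.0044 -0.2423] [-0.0046  0.0022 -0.2499] [ 0.0044  0.0057 -0.2357]
wrist -0.235 68 [-0.0006  0.0043 -0.2274] [-0.0051  0.001  -0.2346] [ 0.0041  0.0057 -0.2202]
wrist -0.22 28 [-0.0005  0.0048 -0.2168] [-0.0042  0.0034 -0.2197] [ 0.0037  0.0059 -0.2131]
tip 0.0961283380746614
```

View pics/d.png

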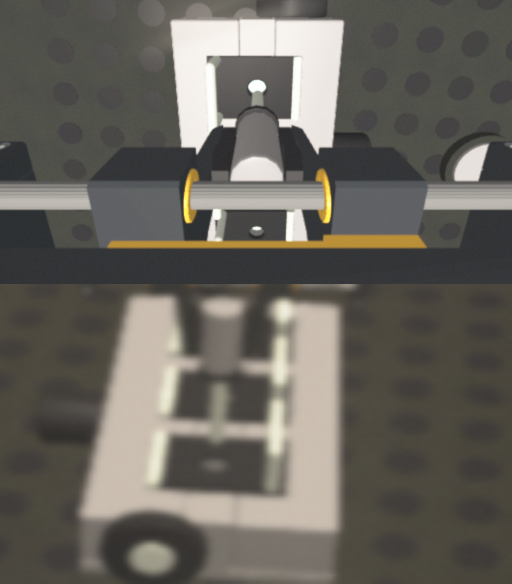

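The wrist view shows the rod over the cap at x=257, with the bolt visible in hole 1 at (257,188). Next I'll measure where the hole is relative to the rod.

```bash
python3 - <<'E'
from h import *
t=r.get_state();s=snapshot("wrist");P=cloud(s);g=cv2.cvtColor(s["color"],cv2.COLOR_RGB2GRAY)
Rt=R.from_quat(t["eef_rot"]);f=lambda p:Rt.inv().apply(p-t["tool_pos"]).round(4)
for name,v0,v1,u0,u1 in(("h1",175,200,240,275),("h2",322,340,240,275)):
    sub=P[v0:v1,u0:u1];m=(sub[...,2]<.06)&(sub[...,2]>.045);Q=f(sub[m]);
    if len(Q):print(name,len(Q),Q.min(0),Q.max(0),Q.mean(0))
m=(abs(P[...,2]-.068)<.0025)&(abs(P[...,1]-.06)<.06)&(abs(P[...,0]-.57)<.06);Q=f(P[m]);print("cap",len(Q),np.percentile(Q,[2,98],axis=0))
# bar + hinge bar x positions (tool y)
m=(P[...,2]>.1)&(P[...,2]<.115)&(P[...,0]<.545)&(P[...,0]>.5)&(P[...,1]>0.03)&(P[...,1]<.12);Q=f(P[m]);print("bar",len(Q),Q.mean(0),Q.min(0),Q.max(0))
m=(abs(P[...,2]-.062)<.003)&(P[...,1]>.095);Q=f(P[m]);print("top",Q.min(0),Q.max(0))
E
```

```text
h1 154 [-0.018  -0.0099  0.2967] [0.0037 0.0074 0.3006] [-0.00298052 -0.00149221  0.29818636]
h2 87 [-0.2033 -0.0106  0.296 ] [-0.1902  0.0065  0.3058] [-0.19985287 -0.00173333  0.30041379]
cap 4260 [[-0.031382 -0.0415    0.2807  ]
 [ 0.0312    0.0415    0.2837  ]]
bar 618 [ 0.00873188 -0.04071796  0.24092249] [-0.0187 -0.046   0.2378] [ 0.0332 -0.0367  0.2506]
top [ 0.0352 -0.0862  0.286 ] [0.0863 0.0838 0.292 ]
```

{"api": "move_arm", "payload": {
  "rows": [
    [0,-0.001,0.01,0,0.02],
    [0,0,0.01,0,0.02],
    [0,0,0.01,0,0.02],
    [0,0,0.006,0,0.02],
    [0,0,0,0,0.02],
    [0,0,0,0,0.02]
  ]
}}

```text
clock: 7.98
tool_pos: [0.5616, 0.0512, 0.3135]
eef_rot: [0.673, 0.74, -0.001, -0.0]
contact_force: [-0.4, 0.4, -0.3]
opening: 0.285
finger_force: 40.0
```

{"api": "move_arm", "payload": {
  "rows": [
    [0,0,0.002,0,0.02],
    [0,0,0.002,0,0.02],
    [0,0,0.001,0,0.02],
    [0,0,0.001,0,0.02],
    [0,0,0,0,0.02],
    [0,0,0,0,0.02]
  ]
}}

```text
clock: 8.48
tool_pos: [0.5621, 0.0514, 0.3093]
eef_rot: [0.673, 0.74, 0.001, 0.001]
contact_force: [-1.2, -0.4, 6.6]
opening: 0.285
finger_force: 40.0
```

{"api": "move_arm", "payload": {
  "rows": [
    [0,0,0.001,0,0.02],
    [0,0,0.001,0,0.02],
    [0,0,0,0,0.02],
    [0,0,0,0,0.02]
  ]
}}

```text
clock: 8.82
tool_pos: [0.5623, 0.0517, 0.3087]
eef_rot: [0.673, 0.74, 0.001, 0.001]
contact_force: [-2.7, -0.5, 16.7]
opening: 0.284
finger_force: 40.0
```

Bolt 1 is tight: 16.7 N with hardly any travel. Next, bolt 2.

{"api": "move_arm", "payload": {
  "rows": [
    [0,0,-0.015,0,0.02],
    [0,0,-0.025,0,0.02],
    [-0.022,0,0,0,0.02],
    [-0.025,0,0,0,0.02],
    [-0.025,0,0,0,0.02],
    [-0.02,0,0,0,0.02],
    [0,0,0,0,0.02],
    [0,0,0,0,0.02],
    [0,0,0,0,0.02]
  ]
}}

```text
clock: 9.57
tool_pos: [0.5704, -0.0393, 0.3463]
eef_rot: [0.673, 0.74, 0.001, -0.0]
contact_force: [0.3, -0.3, -1.0]
opening: 0.284
finger_force: 40.0
```

```bash
python3 go.py .5705 -.0407 .3135; python3 - <<'E'
from h import *
t=r.get_state();p=np.array(t["tool_pos"]);s=snapshot("wrist");P=cloud(s)
Rt=R.from_quat(t["eef_rot"]);f=lambda p:Rt.inv().apply(p-t["tool_pos"]).round(4)
m=(abs(P[...,2]-.068)<.0025)&(abs(P[...,1]-p[1])<.05)&(abs(P[...,0]-p[0])<.05);Q=f(P[m]);print("cap",len(Q),np.percentile(Q,[2,98],axis=0))
m=(P[...,2]>.1)&(P[...,2]<.115)&(P[...,0]<p[0]-.02)&(P[...,0]>p[0]-.06)&(abs(P[...,1]-p[1])<.045);Q=f(P[m]);print("bar",len(Q),Q.mean(0),Q.min(0),Q.max(0))
m=(P[...,2]>.045)&(P[...,2]<.058)&(abs(P[...,0]-p[0])<.015)&(abs(P[...,1]-p[1])<.015);Q=f(P[m]);print("bolt",len(Q),Q.mean(0),Q.min(0),Q.max(0))
E
```

```text
{'clock': 9.567, 'q': [0.283, 0.733, -0.507, 1.778, 0.49, 0.758, -0.383], 'tool_pos': [0.57, -0.039, 0.346], 'eef_rot': [0.673, 0.74, 0.001, -0.0], 'contact_force': [0.319, -0.268, -0.952], 'opening': 0.284, 'finger_force': 39.963}
tool delta [-0.0015 -0.      0.0328]
cap 4316 [[-0.03217 -0.0397   0.2761 ]
 [ 0.0307   0.0429   0.2789 ]]
bar 693 [ 0.0054798  -0.03943377  0.23629957] [-0.0304 -0.0445  0.2332] [ 0.0328 -0.0353  0.2463]
bolt 142 [-2.94929577e-03  6.83098592e-05  2.93501408e-01] [-0.0095 -0.0087  0.2913] [0.003  0.0083 0.2951]
```

{"api": "move_arm", "payload": {
  "rows": [
    [-0.001,0,0.01,0,0.02],
    [0,0,0.01,0,0.02],
    [0,0,0.01,0,0.02],
    [0,0,0.003,0,0.02],
    [0,0,0,0,0.02],
    [0,0,0.002,0,0.02],
    [0,0,0.002,0,0.02],
    [0,0,0.001,0,0.02],
    [0,0,0,0,0.02],
    [0,0,0,0,0.02]
  ]
}}

```text
clock: 10.45
tool_pos: [0.5706, -0.0413, 0.3085]
eef_rot: [0.673, 0.74, 0.0, 0.0]
contact_force: [0.0, 0.0, -0.3]
opening: 0.28
finger_force: 40.0
```

{"api": "move_arm", "payload": {
  "rows": [
    [0,0,0.001,0,0.02],
    [0,0,0.001,0,0.02],
    [0,0,0,0,0.02],
    [0,0,0,0,0.02]
  ]
}}

```text
clock: 10.78
tool_pos: [0.5707, -0.0414, 0.3063]
eef_rot: [0.673, 0.74, 0.0, 0.0]
contact_force: [0.3, 0.4, 0.8]
opening: 0.285
finger_force: 40.0
```

{"api": "move_arm", "payload": {
  "rows": [
    [0,0,0.001,0,0.02],
    [0,0,0.001,0,0.02],
    [0,0,0,0,0.02],
    [0,0,0,0,0.02]
  ]
}}

```text
clock: 11.12
tool_pos: [0.5706, -0.0414, 0.3041]
eef_rot: [0.673, 0.74, 0.0, 0.0]
contact_force: [0.8, 0.5, -0.1]
opening: 0.287
finger_force: 40.0
```

{"api": "move_arm", "payload": {
  "rows": [
    [0,0,0.001,0,0.02],
    [0,0,0,0,0.02],
    [0,0,0,0,0.02]
  ]
}}

```text
clock: 11.37
tool_pos: [0.5706, -0.0414, 0.3032]
eef_rot: [0.673, 0.74, 0.0, 0.0]
contact_force: [0.7, 0.4, 0.3]
opening: 0.28
finger_force: 40.0
```

```bash
python3 - <<'E'
from h import *
t=r.get_state();p=np.array(t["tool_pos"])
for n in("side","wrist"):
    s=snapshot(n);d=cloud(s)-p;rr=np.hypot(d[...,0],d[...,1])
    for lo,hi in((.0105,.0145),(.0145,.0165)):
        m=(s["depth"]>0)&(rr<hi)&(rr>lo)&(d[...,2]<-.12)&(d[...,2]>-.24);print(n,lo,np.histogram(d[m][:,2],np.arange(-.21,-.16,.004)))
E
```

```text
side 0.0105 (array([ 0,  0,  0,  0,  0,  4,  9,  9,  9,  7, 11,  6]), array([-0.21 , -0.206, -0.202, -0.198, -0.194, -0.19 , -0.186, -0.182,
       -0.178, -0.174, -0.17 , -0.166, -0.162]))
side 0.0145 (array([0, 0, 0, 0, 0, 3, 3, 3, 1, 1, 2, 2]), array([-0.21 , -0.206, -0.202, -0.198, -0.194, -0.19 , -0.186, -0.182,
       -0.178, -0.174, -0.17 , -0.166, -0.162]))
wrist 0.0105 (array([  0,   0,   0,   0,   0,   1,  55, 156,  83, 102,  98, 108]), array([-0.21 , -0.206, -0.202, -0.198, -0.194, -0.19 , -0.186, -0.182,
       -0.178, -0.174, -0.17 , -0.166, -0.162]))
wrist 0.0145 (array([ 0,  0,  0,  0,  0,  8, 99, 52,  0,  0,  0,  8]), array([-0.21 , -0.206, -0.202, -0.198, -0.194, -0.19 , -0.186, -0.182,
       -0.178, -0.174, -0.17 , -0.166, -0.162]))
```

The probe hasn't slipped: its collar sits about 185 mm below the TCP, as expected. So bolt 2 is sinking. I'll push it to the bottom.

{"api": "move_arm", "payload": {
  "rows": [
    [0,0,0.001,0,0.02],
    [0,0,0.001,0,0.02],
    [0,0,0.001,0,0.02],
    [0,0,0,0,0.02],
    [0,0,0,0,0.02]
  ]
}}

```text
clock: 11.88
tool_pos: [0.5707, -0.0413, 0.3008]
eef_rot: [0.673, 0.74, 0.0, 0.0]
contact_force: [-1.2, 0.1, 6.2]
opening: 0.286
finger_force: 40.0
```

{"api": "move_arm", "payload": {
  "rows": [
    [0,0,0.001,0,0.02],
    [0,0,0,0,0.02],
    [0,0,0,0,0.02]
  ]
}}

```text
clock: 12.13
tool_pos: [0.5708, -0.0412, 0.3005]
eef_rot: [0.673, 0.74, 0.0, 0.001]
contact_force: [-1.5, -0.1, 11.2]
opening: 0.283
finger_force: 40.0
```

Bolt 2 is the loose one and has bottomed. One last firm press, then lift and carry the probe back to the stand.

{"api": "move_arm", "payload": {
  "rows": [
    [0,0,0.001,0,0.02],
    [0,0,0,0,0.02],
    [0,0,-0.01,0,0.02],
    [0,0,-0.02,0,0.02],
    [0,0,-0.025,0,0.02],
    [0,0,-0.025,0,0.02],
    [0,0,-0.022,0,0.02],
    [0,0,0,0,0.02],
    [0,0,0,0,0.02],
    [0,0,0,0,0.02]
  ]
}}

```text
clock: 12.97
tool_pos: [0.5699, -0.0417, 0.3992]
eef_rot: [0.673, 0.74, -0.001, -0.001]
contact_force: [0.4, -0.1, -2.1]
opening: 0.284
finger_force: 40.0
```

```bash
python3 go.py .4955 .2948 .40
```

```text
{'clock': 12.967, 'q': [0.312, 0.667, -0.549, 1.725, 0.434, 0.875, -0.331], 'tool_pos': [0.57, -0.042, 0.399], 'eef_rot': [0.673, 0.74, -0.001, -0.001], 'contact_force': [0.36, -0.124, -2.117], 'opening': 0.284, 'finger_force': 39.959}
tool delta [ 0.342  -0.0426 -0.0008]
```

{"api": "move_arm", "payload": {
  "rows": [
    [0.034,-0.0043,0,0,0.02],
    [0.034,-0.0043,0,0,0.02],
    [0.034,-0.0043,0,0,0.02],
    [0.034,-0.0043,0,0,0.02],
    [0.034,-0.0043,0,0,0.02],
    [0.034,-0.0043,0,0,0.02],
    [0.034,-0.0043,0,0,0.02],
    [0.034,-0.0043,0,0,0.02],
    [0.034,-0.0043,0,0,0.02],
    [0.034,-0.0043,0,0,0.02]
  ]
}}

```text
clock: 13.8
tool_pos: [0.4949, 0.2941, 0.3984]
eef_rot: [0.673, 0.74, -0.002, -0.0]
contact_force: [0.2, 0.9, -0.4]
opening: 0.281
finger_force: 40.0
```

{"api": "move_arm", "payload": {
  "rows": [
    [0.002,0,0.02,0,0.02],
    [0,0,0.02,0,0.02],
    [0,0,0.01,0,0.02],
    [0,0,0,0,0.02],
    [0,0,0,0,0.02],
    [0,0,0,0,0.02]
  ]
}}

```text
clock: 14.3
tool_pos: [0.496, 0.2947, 0.3505]
eef_rot: [0.673, 0.739, 0.0, 0.0]
contact_force: [0.7, 0.1, -1.3]
opening: 0.282
finger_force: 40.0
```

```bash
python3 go.py .4955 .2948 .35;python3 - <<'E'
from h import *
t=r.get_state();p=np.array(t["tool_pos"]);Rt=R.from_quat(t["eef_rot"]);f=lambda q:Rt.inv().apply(q-p).round(4)
for n in("side","wrist"):
    s=snapshot(n);P=cloud(s);d=P-p;ok=(s["depth"]>0)
    m=ok&(np.hypot(d[...,0],d[...,1])<.03)&(d[...,2]<-.2)&(P[...,2]>.083)
    if m.sum()>3:Q=P[m];print(n,"rod",len(Q),f(Q).min(0),f(Q).max(0),Q.min(0).round(4),Q.max(0).round(4))
    m=ok&(abs(P[...,2]-.072)<.003)&(np.abs(d[...,:2]).max(-1)<.05);print(n,cv2.minAreaRect(P[m][:,:2].astype(np.float32)))
    m=ok&(abs(P[...,2]-.008)<.003)&(np.abs(d[...,:2]).max(-1)<.07);print(n,cv2.minAreaRect(P[m][:,:2].astype(np.float32)))
    if n=="wrist":
        v,u=np.nonzero(ok&(abs(P[...,2]-.072)<.003)&(np.abs(d[...,:2]).max(-1)<.05));c=s["color"][max(v.min()-40,0):v.max()+60,u.min()-60:u.max()+60];h,w=c.shape[:2];k=min(790/w,590/h);cv2.imwrite("pics/e.png",cv2.resize(c,(int(w*k),int(h*k)))[...,::-1])
E
```

```text
{'clock': 14.3, 'q': [-0.341, 0.728, -0.475, 1.76, 0.455, 0.765, -0.954], 'tool_pos': [0.496, 0.295, 0.351], 'eef_rot': [0.673, 0.739, 0.0, 0.0], 'contact_force': [0.684, 0.092, -1.289], 'opening': 0.282, 'finger_force': 39.964}
tool delta [ 0.0001 -0.0005  0.0005]
side rod 78 [-0.0008 -0.0042  0.2004] [0.0072 0.0055 0.255 ] [0.492  0.2936 0.0955] [0.5015 0.3018 0.1501]
side ((0.4967670738697052, 0.29535171389579773), (0.0458742156624794, 0.044948916882276535), 68.77699279785156)
side ((0.49730831384658813, 0.2954404652118683), (0.08709907531738281, 0.08620811998844147), 68.50537872314453)
wrist rod 164 [ 0.002  -0.0051  0.2143] [0.006  0.0045 0.2545] [0.4908 0.2964 0.0961] [0.5004 0.3007 0.1362]
wrist ((0.49542057514190674, 0.294753760099411), (0.04424094036221504, 0.04407728090882301), 68.10041046142578)
wrist ((0.4955495297908783, 0.2947620153427124), (0.0850466638803482, 0.08512546122074127), 67.89275360107422)
```

View pics/e.png

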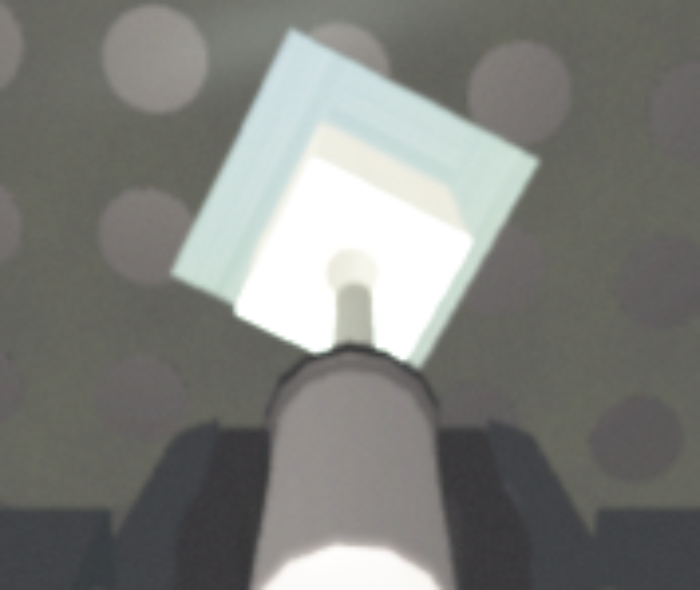

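The picture shows the rod at (352,310) lined up with the hole at (352,268), and the numbers agree within 0.5 mm. Insert.

{"api": "move_arm", "payload": {
  "rows": [
    [0,0,0.012,0,0.02],
    [0,0,0.012,0,0.02],
    [0,0,0.012,0,0.02],
    [0,0,0.012,0,0.02],
    [0,0,0.012,0,0.02],
    [0,0,0.012,0,0.02],
    [0,0,0.01,0,0.02],
    [0,0,0.005,0,0.02],
    [0,0,0,0,0.02],
    [0,0,0,0,0.02]
  ]
}}

```text
clock: 15.23
tool_pos: [0.4956, 0.2952, 0.2631]
eef_rot: [0.673, 0.74, -0.0, 0.0]
contact_force: [0.4, 0.6, -0.4]
opening: 0.279
finger_force: 40.0
```

{"api": "move_arm", "payload": {
  "rows": [
    [0,0,0.001,0,0.02],
    [0,0,0.001,0,0.02],
    [0,0,0,0,0.02],
    [0,0,0,0,0.02]
  ]
}}

```text
clock: 15.57
tool_pos: [0.4957, 0.2951, 0.2615]
eef_rot: [0.673, 0.74, 0.0, 0.0]
contact_force: [0.1, -0.7, -0.5]
opening: 0.286
finger_force: 40.0
```

{"api": "move_arm", "payload": {
  "rows": [
    [0,0,0.001,0,0.02],
    [0,0,0,0,0.02],
    [0,0,0,0,0.02]
  ]
}}

```text
clock: 15.82
tool_pos: [0.4957, 0.2952, 0.2604]
eef_rot: [0.673, 0.74, 0.0, 0.0]
contact_force: [0.3, -0.7, 0.6]
opening: 0.285
finger_force: 40.0
```

{"api": "move_arm", "payload": {
  "rows": [
    [0,0,0,0,0.035],
    [0,0,0,0,0.05],
    [0,0,0,0,0.06],
    [0,0,0,0,0.06],
    [0,0,0,0,0.06],
    [0,0,0,0,0.06]
  ]
}}

```text
clock: 16.32
tool_pos: [0.4956, 0.2951, 0.2602]
eef_rot: [0.673, 0.74, -0.0, 0.0]
contact_force: [-0.4, -0.0, -0.5]
opening: 0.678
finger_force: 0.0
```

{"api": "move_arm", "payload": {
  "rows": [
    [0,0,-0.02,0,0.06],
    [0,0,-0.03,0,0.06],
    [0,0,-0.03,0,0.06],
    [0,0,-0.03,0,0.06],
    [0,0,-0.01,0,0.06],
    [0,0,0,0,0.06],
    [0,0,0,0,0.06]
  ]
}}

```text
clock: 16.9
tool_pos: [0.4955, 0.2948, 0.3799]
eef_rot: [0.673, 0.739, -0.0, 0.0]
contact_force: [0.1, -0.3, 0.6]
opening: 0.68
finger_force: 0.0
```

```bash
python3 go.py .5305 -.045 .38;python3 - <<'E'
from h import *
s=snapshot("wrist");P=cloud(s)
m=(s["depth"]>0)&(P[...,2]>.12)&(P[...,2]<.15)&(np.hypot(P[...,0]-.4955,P[...,1]-.295)<.03);Q=P[m]
print("probe top",len(Q),Q.mean(0),Q.min(0),Q.max(0))
E
```

```text
{'clock': 16.9, 'q': [-0.326, 0.691, -0.5, 1.733, 0.428, 0.829, -0.93], 'tool_pos': [0.496, 0.295, 0.38], 'eef_rot': [0.673, 0.739, -0.0, 0.0], 'contact_force': [0.055, -0.324, 0.585], 'opening': 0.68, 'finger_force': 0.0}
tool delta [-0.3415  0.003   0.    ]
probe top 686 [0.49480698 0.29779781 0.13350102] [0.48240392 0.28370933 0.12006641] [0.50701712 0.30857118 0.13686373]
```

The probe is back in the stand, top at 0.134 m. Next, handle 2.

{"api": "move_arm", "payload": {
  "rows": [
    [-0.034,0.0003,0,0,0.05],
    [-0.034,0.0003,0,0,0.05],
    [-0.034,0.0003,0,0,0.05],
    [-0.034,0.0003,0,0,0.05],
    [-0.034,0.0003,0,0,0.05],
    [-0.034,0.0003,0,0,0.05],
    [-0.034,0.0003,0,0,0.05],
    [-0.034,0.0003,0,0,0.05],
    [-0.034,0.0003,0,0,0.05],
    [-0.034,0.0003,0,0,0.05]
  ]
}}

```text
clock: 17.78
tool_pos: [0.5298, -0.045, 0.3782]
eef_rot: [0.673, 0.74, -0.001, -0.001]
contact_force: [0.9, 0.5, 0.2]
opening: 0.568
finger_force: 0.0
```

{"api": "move_arm", "payload": {
  "rows": [
    [0,0,0.02,0,0.05],
    [0,0,0.02,0,0.05],
    [0,0,0.02,0,0.05],
    [0,0,0,0,0.05],
    [0,0,0,0,0.05],
    [0,0,0,0,0.05]
  ]
}}

```text
clock: 18.28
tool_pos: [0.5305, -0.0428, 0.3201]
eef_rot: [0.673, 0.74, -0.0, -0.0]
contact_force: [0.1, 0.7, -0.6]
opening: 0.566
finger_force: 0.0
```

```bash
python3 go.py .5307 -.0449 .253;python3 - <<'E'
from h import *
t=r.get_state();p=np.array(t["tool_pos"]);Rt=R.from_quat(t["eef_rot"]);f=lambda q:Rt.inv().apply(q-p).round(4)
s=snapshot("wrist");P=cloud(s);F=f(P.reshape(-1,3)).reshape(P.shape)
m=(s["depth"]>0)&(P[...,2]>.1)&(P[...,2]<.116)&(abs(F[...,0])<.045)&(abs(F[...,1])<.02);Q=F[m];print("bar",len(Q),np.median(Q,0),Q.min(0),Q.max(0))
cv2.imwrite("pics/f.png",s["color"][...,::-1])
E
```

```text
{'clock': 18.283, 'q': [0.283, 0.729, -0.481, 1.917, 0.55, 0.63, -0.453], 'tool_pos': [0.531, -0.043, 0.32], 'eef_rot': [0.673, 0.74, -0.0, -0.0], 'contact_force': [0.058, 0.699, -0.597], 'opening': 0.566, 'finger_force': 0.0}
tool delta [-0.0021  0.      0.0671]
bar 979 [0.0021 0.0004 0.2095] [-0.0345 -0.0043  0.2071] [0.0328 0.0045 0.2199]
```

View pics/f.png

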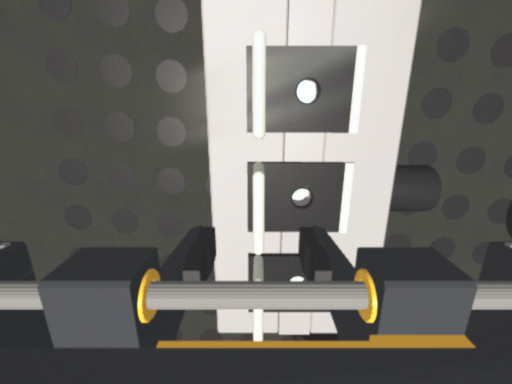

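The picture shows bar 2 at (258,205) running between the finger planes, with cap 1 above at (307,90) and cap 3 below. The bar is centred within 1 mm. Descend and grip.

{"api": "move_arm", "payload": {
  "rows": [
    [-0.002,0,0.015,0,0.05],
    [0,0,0.02,0,0.05],
    [0,0,0.02,0,0.05],
    [0,0,0.012,0,0.05],
    [0,0,0,0,0.05],
    [0,0,0,0,0.05]
  ]
}}

```text
clock: 18.83
tool_pos: [0.531, -0.0449, 0.2538]
eef_rot: [0.673, 0.74, 0.0, 0.0]
contact_force: [0.3, -0.4, -0.6]
opening: 0.568
finger_force: 0.0
```

{"api": "move_arm", "payload": {
  "rows": [
    [0,0,0,0,0.004],
    [0,0,0,0,0.004],
    [0,0,0,0,0.004],
    [0,0,0,0,0.004],
    [0,0,0,0,0.004],
    [0,0,0,0,0.004],
    [0,0,0,0,0.004],
    [0,0,0,0,0.004]
  ],
  "newtons": 15
}}

```text
clock: 19.5
tool_pos: [0.5313, -0.0451, 0.2535]
eef_rot: [0.673, 0.74, 0.001, 0.001]
contact_force: [1.8, 0.4, 0.8]
opening: 0.093
finger_force: 14.7
```

{"api": "move_arm", "payload": {
  "rows": [
    [0,0.0023,-0.004,0,0.004],
    [0,0.0025,-0.0038,0,0.004],
    [0,0.0027,-0.0037,0,0.004],
    [0,0.0028,-0.0036,0,0.004],
    [0,0.0062,-0.0067,0,0.004],
    [0,0.0069,-0.006,0,0.004],
    [0,0.0074,-0.0053,0,0.004],
    [0,0,0,0,0.004],
    [0,0,0,0,0.004]
  ]
}}

```text
clock: 20.25
tool_pos: [0.5627, -0.0424, 0.2858]
eef_rot: [0.673, 0.739, 0.001, 0.0]
contact_force: [7.6, 0.2, -15.0]
opening: 0.085
finger_force: 16.0
```

{"api": "move_arm", "payload": {
  "rows": [
    [0,0.004,-0.0023,0,0.004],
    [0,0.004,-0.0022,0,0.004],
    [0,0.0042,-0.0019,0,0.004],
    [0,0.0042,-0.0018,0,0.004],
    [0,0.0043,-0.0015,0,0.004],
    [0,0.0043,-0.0014,0,0.004],
    [0,0,0,0,0.004],
    [0,0,0,0,0.004]
  ]
}}

```text
clock: 20.92
tool_pos: [0.586, -0.0401, 0.2971]
eef_rot: [0.673, 0.74, -0.001, -0.0]
contact_force: [2.9, -0.1, -13.8]
opening: 0.088
finger_force: 16.0
```

```bash
python3 go.py .5313 -.0451 .2535
```

```text
{'clock': 20.917, 'q': [0.26, 0.819, -0.476, 1.766, 0.552, 0.694, -0.427], 'tool_pos': [0.586, -0.04, 0.297], 'eef_rot': [0.673, 0.74, -0.001, -0.0], 'contact_force': [2.892, -0.094, -13.826], 'opening': 0.088, 'finger_force': 15.96}
tool delta [ 0.0001 -0.0549  0.0436]
```

The geometry gives 45° so far. A little more, easing the radial pull.

{"api": "move_arm", "payload": {
  "rows": [
    [0,0.0038,0,0,0.004],
    [0,0.0038,-0.0005,0,0.004],
    [0,0.0038,-0.0007,0,0.004],
    [0,0.0038,-0.0006,0,0.004],
    [0,0.0038,-0.0004,0,0.004],
    [0,0,0,0,0.004],
    [0,0,0,0,0.004],
    [0,0,0,0,0.004]
  ]
}}

```text
clock: 21.58
tool_pos: [0.6051, -0.0383, 0.2995]
eef_rot: [0.673, 0.74, -0.0, -0.0]
contact_force: [-0.0, -1.8, -7.4]
opening: 0.083
finger_force: 15.3
```

```bash
python3 go.py .5313 -.0451 .2535; python3 - <<'E'
from h import *
s=snapshot("side");w=snapshot("wrist");cv2.imwrite("pics/g.png",np.vstack([cv2.resize(s["color"][150:260,200:340],(420,330)),cv2.resize(w["color"],(420,270)[:2])])[...,::-1])
P=cloud(w);m=(w["depth"]>0)&(P[...,2]>.085)&(P[...,2]<.17)&(P[...,0]>.5)&(P[...,0]<.65)&(P[...,1]>-.09)&(P[...,1]<0.0)
Q=P[m];print(len(Q),Q.min(0),Q.max(0))
E
```

```text
{'clock': 21.583, 'q': [0.256, 0.837, -0.484, 1.706, 0.54, 0.736, -0.407], 'tool_pos': [0.605, -0.038, 0.299], 'eef_rot': [0.673, 0.74, -0.0, -0.0], 'contact_force': [-0.02, -1.845, -7.411], 'opening': 0.083, 'finger_force': 15.349}
tool delta [ 0.0001 -0.074   0.046 ]
7206 [ 0.55908026 -0.07141181  0.08500176] [ 0.62226344 -0.00342204  0.16998774]
```

View pics/g.png

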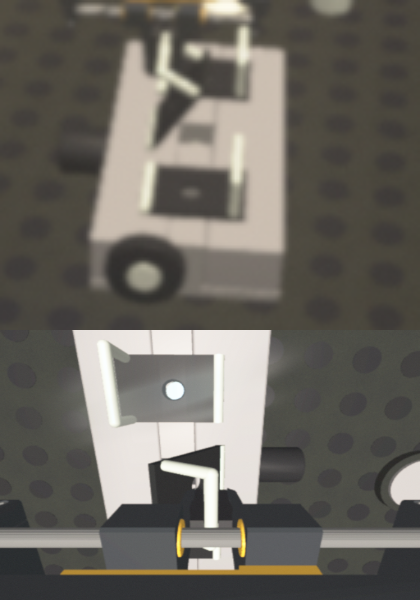

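The side panel shows the middle cap tilted up with its bar held between the fingers at (175,80), while caps 1 and 3 are shut. The bar has moved 74 mm away and 46 mm up, which puts the cap at about 57°. The motor, cup and screwdriver were not touched, so I'm handing the job in.

```bash
python3 -c "
from plant import r
print(r.finish_job())"
```

```text
the job is handed in; nothing more can be done
None
```

Job handed in at 21.6 s: the middle bolt was the loose one and is pushed right down, the probe is back in its stand, and the arm is holding only the middle cap open at about 57°; I tapped the left bolt (tight) but not the right one, because the loose one was already found.

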